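# Open the combination padlock and present it at the hasp

### The job

Seat the padlock dial up in the pocket of the nest, so that its case cannot turn. Dial it open: turn the dial clockwise until its pointer clicks in at the pair of dots (3 o'clock), then back anticlockwise until it clicks in at the bar on the shackle side (12 o'clock), and pull the shackle fully out while the lock sits in the nest. Then lift the open lock out by its shackle, dial still up, and finish holding it in the air, the bow of its shackle just in front of the staple on the steel box (within a hand's breadth, 8 cm), without letting go and without disturbing the other things on the mat.

Things in the scene. Friction and masses are not known exactly. Their poses are not given: they have to be found in the camera images.
- padlock: loose combination padlock, 0.3 to 0.42 kg, on its back, dial up. Aluminium case 60 (x) x 54 (y) x 30 mm (z); origin at the centre of its underside (back), +x towards the shackle, +z out of the dial. Carry it shut gripped across the 54 mm. Round black dial on top: skirt 39 mm across (30 to 34 mm above the back), fluted knob 30 mm across (34 to 50 mm above the back)
- dial (a joint): dial angle, grows clockwise seen from above; white pointer: 0 = at the raised bar (12 o'clock, shackle side), 1.571 = at the pair of dots (3 o'clock). Clicks every 0.524 rad (30 deg, under 0.1 N m); starts at -1.3 to -0.4. Clockwise to 3 o'clock sets a hidden wheel (within 0.2; if overshot, go on a full turn clockwise); then back to 0 (within 0.12) frees the shackle. Held while the shackle is out
- shackle (a joint): travel of the shackle out of the case along the padlock's +x: 0 = shut, 0.014 m = fully out; locked it gives 1 to 2 mm; freed it slides against about 1.2 N of friction and stays where it is left
- dial_grip (a point): point on the dial's axis half way up the knob, 42 mm above the padlock's back
- shackle_grip (a point): midway between the shackle's two legs, 16 mm above the padlock's back, at its x = 53 mm when shut; moves with the shackle. Legs: 8 mm round steel at y = -18 and +18 mm (grip the 44 mm over both, along y), straight from x = 30 to 64 mm when shut, then a half-round bow
- shackle_tip (a point): outer end of the shackle's bow, 33 mm beyond shackle_grip (padlock's x = 86 mm when shut); moves with the shackle
- nest: fixed grey block 86 (x) x 80 (y) x 18 mm high on a dark foot plate 86 x 120 x 5 mm with four screws (9 mm high); origin at the centre of its underside. Pocket in its top 64 (x) x 58 mm (y), 10 mm deep, 3 mm chamfer, for the padlock's case: case length along the nest's x, shackle over the end wall towards +x, away from the robot (legs clear the wall by 2 mm)
- nest_seat (a point): centre of the pocket's floor, 8 mm above the mat; the padlock's origin comes here when seated
- reagent_box: fixed grey steel box 150 (x) x 200 (y) x 92 mm high with a carrying handle on its lid (to 116 mm), origin at the centre of its underside; its front with the hasp faces its own -x, towards the robot
- hasp_eye (a point): middle of the staple, an upright steel loop on the box's front that stands 23 mm out from it; 51 mm above the mat, 89 mm from the box's origin along its -x
- timer: bystander: white lab timer lying flat, 66 x 62 x 18 mm
- petri: bystander: closed petri dish, 62 mm across, 15 mm high
- vial: bystander: amber glass vial standing, 40 mm across, 82 mm high

How it is judged:
On the way, in this order (a step that is already met when the one before it is completed fails the run):
1. the shut padlock sits home in the nest's pocket, dial up, let go (horizontal distance between padlock and nest_seat below 0.005 m and z of padlock in the frame of nest_seat below 0.003 m and angle between padlock's own z axis and vertical below 0.1 rad and value of joint shackle below 0.003 m and contact force between the fingers and padlock below 0.1 N), for 0.2 s.
2. the shackle is pulled out (10 mm or more) while the padlock sits in the nest (value of joint shackle above 0.01 m and horizontal distance between padlock and nest_seat below 0.008 m and z of padlock in the frame of nest_seat below 0.01 m), for 0.1 s.
At the end, for the whole second after the job is handed in: the gripper holds the padlock by its shackle (over 2 N, within 45 mm of shackle_grip), shackle 10 mm or more out, dial up within 0.6 rad, underside over 30 mm above the mat, bow end within 80 mm of the staple's middle (hasp_eye), touching neither box nor nest, at rest (value of joint shackle above 0.01 m and distance between shackle_tip and hasp_eye below 0.08 m and height (world z) of padlock above 0.03 m and angle between padlock's own z axis and vertical below 0.6 rad and contact force between the fingers and padlock above 2 N and distance between the grasp point and shackle_grip below 0.045 m and contact force between padlock and nest below 0.05 N and contact force between padlock and reagent_box below 0.05 N and linear speed of padlock below 0.05 m/s); the arm keeps its last pose, push and grip.
It fails at once if a bystander (timer, petri dish, vial) is moved by more than 25 mm or the vial is tipped (distance of any of timer, petri, vial from where it was at the start of the episode above 0.025 m or angle between vial's own z axis and vertical above 0.5 rad).
It also fails if it takes over 66 s, if anything falls off the work surface, if the arm or the gripper's body presses on something with over 40 N, if the wrist force passes 120 N, or if a joint passes its speed limit or range.

### The arm

A 7-joint arm with a two-finger parallel gripper is mounted at the origin on a cart in front of the work surface, level with it; the furniture and walls round the work are solid. World frame = base frame: x ahead of the robot, y to its left, z up, the work surface at z = 0. Lengths are in m, angles in rad, forces in N, time in s.
With the tool pointing down it reaches from about 0.4 to 0.9 m from the base axis. Payload 5.5 kg.
Tool frame: the origin (TCP) lies midway between the tips of the shut fingers; the grasp point (between the pads) lies 19 mm behind it; z points along the fingers, y is the line along which they close (so a half turn about z gives the same grasp; the last joint's range is limited). The gripper opens to 85 mm and grips with 20 to 120 N. Pads are 22 mm wide; open, the fingers measure 114 mm over their backs; the gripper's body (76 mm by 85 mm) begins 54 mm behind the grasp point. The pads swing forward as they close: fully open they stand 13 mm farther back than shut.
Start: joints at [1.559, 0.501, -0.427, 1.55, 0.221, 1.138, -0.21], TCP at [0.176, -0.626, 0.231] pointing down, gripper open.
Joint ranges: [-2.88, 2.88], [-0.31, 2.03], [-1.54, 1.56], [0.2, 2.42], [-1.41, 4.55], [0.19, 2.02], [-2.57, 2.57]. Speed limits (rad/s): [2.57, 2.57, 3.14, 3.14, 3.14, 3.14, 3.14].

### API

Orientations are given as a unit quaternion [w, x, y, z].
In Python, from plant import arm gives the robot as it stands. The module is installed in compiled form; this text tells all that it offers.
- The arm moves only by the tool carry_out, never from a script. Its argument "increments" is a list of rows, each a list of 7 numbers: the opening, from 0 (shut) to 1 (fully open), then the shift along the tool's x, y, z in m, then the turn, a rotation vector about the tool's x, y, z in degrees. In form: [[grip, tx, ty, tz, ax, ay, az], ...]. A call has exactly 10 rows; each row is the pose to reach, as a shift and turn from the pose commanded when the call began, along the tool's axes at that moment; what a row does not reach only later rows make up. A row lasts 1/10 s, in which the tool goes at most 50 mm and 8.59 degrees, less where a joint would pass 70% of its speed; a pose out of reach is approached as far as the arm can. A call with a gripper value outside its range is refused whole. The fingers move at their own pace and stop on an object; "squeeze" is the grip in N (left out, the last holds). Time passes only in rows, so rows that repeat a pose let the fingers close, or fill a call up. It gives the time, the measured TCP pose, the force, the opening and the grip force at its end, in the units of the state.
- arm.observe(): the state, without advancing time (a new reading comes with each control period).
- arm.snapshot(name): name is "scene" or "top" or "wrist"; returns a dict with "color" (400x640x3 uint8, red, green, blue), "range_z" (400x640 float32, m along the optical axis (not along the pixel's ray), 0 where there is no reading), "intrinsics" (3x3 intrinsics, pixels), "view" (4x4, takes a point from world to camera coordinates). Camera axes: x right, y down, z forward; pixel columns grow to the right and rows downward; lengths in m; the calibration is good to about 2 mm. The wrist camera is an equidistant fisheye: a pixel r from the principal point sees the ray r / f radians off the axis. A picture is of the moment at which its call begins.
- arm.job_done(): hands the job in; it is judged then, once.
Trained networks look in the newest picture that a camera, given by its name, has taken for a name from the list of things; names that differ only in an ending like _2 or _b are one class to them, and where a whole thing is asked for, a point or a joint stands for the part that bears it (a point fixed in the world has none). Each returns a list of dicts, best first, with "confidence" (0 to 1); they miss things now and then, are a little off and sometimes report something else, mostly with a low value. They report only what shows in the picture. A call takes as long as a camera call.
- arm.boxes_of(thing, camera): "xyz" ([x, y, z] in m, in world coordinates, good to about 4 mm: the middle of the surface that is visible of it).
- arm.place_of(thing, camera): "xyz" ([x, y, z] in m, in world coordinates, good to about 4 mm: a listed point, or the origin of a listed thing).
The state is a dict: "time": time; "qpos": joint angles; "qd": joint speeds; "joint_torque": joint torques, N m; "tcp_pos": TCP position; "orientation": TCP orientation; "wrist_force": force on the tool from outside, world axes, zero at the start; "ft_torque": the same for the moment, N m; "grip_width": opening from 0.0 (shut) to 1.0 (fully open); "finger_force": force on a finger pad.
Only numpy, scipy, OpenCV 4.12 (cv2) and the standard library are available. Lean on these libraries where they do the work, as an engineer would, in place of code of your own. Each camera call takes 0.05 s, during which the arm holds its last target. There are 200 camera calls.

## Working session

There is one attempt and no reset: what is moved stays moved. The work goes in short steps, Python scripts to look and compute and a tool call to move; the robot and the scene stay as the last step left them, time stands still between calls to the robot, and variables do not carry over. Pictures are saved under pics/ and viewed, at most 12 in all, crops included, and the job is handed in when it is done.

Besides the shell and the picture viewer there is one more tool, called after "Request:" as name([rows], argument=value, ...), one row to a line, values as JSON. carry_out: Moves the arm, as the interface text tells. Its arguments: {"type":"object","properties":{"increments":{"type":"array","items":{"type":"array","items":{"type":"number"}}},"squeeze":{"type":"number"}},"required":["increments"]}

```bash
mkdir -p pics; cat > h.py <<'E'
from plant import arm
import numpy as np, cv2
from scipy.spatial.transform import Rotation as R
def save(s,n,crop=None,scale=1):
    c=s["color"][:,:,::-1]
    if crop: c=c[crop[1]:crop[3],crop[0]:crop[2]]
    cv2.imwrite(f"pics/{n}.png",cv2.resize(c,None,fx=scale,fy=scale,interpolation=cv2.INTER_CUBIC))
def cloud(s):
    z=s["range_z"];K=s["intrinsics"];v,u=np.mgrid[:z.shape[0],:z.shape[1]]
    P=np.stack([(u-K[0,2])/K[0,0]*z,(v-K[1,2])/K[1,1]*z,z,np.ones_like(z)],-1)
    return (P@np.linalg.inv(s["view"]).T)[...,:3]
def proj(s,p):
    c=s["view"]@np.r_[p,1]; q=s["intrinsics"]@c[:3]; return q[:2]/q[2]
def st():
    o=arm.observe(); r=R.from_quat(np.r_[o["orientation"][1:],o["orientation"][0]])
    return o,np.array(o["tcp_pos"]),r
E
python3 - <<'E'
from h import *
o,p,r=st(); print(o["time"],p,r.as_matrix().round(3).tolist(),o["grip_width"])
for c in("top","scene"):
    s=arm.snapshot(c); save(s,c+"0")
    for t in["padlock","dial_grip","shackle_grip","shackle_tip","nest","nest_seat","reagent_box","hasp_eye","timer","petri","vial"]:
        for d in arm.place_of(t,c)[:2]:
            print(c,t,np.round(d["xyz"],4),round(d["confidence"],2),proj(s,d["xyz"]).round())
E
```

```text
0.0 [ 0.17613815 -0.6249386   0.23023313] [[0.962, 0.271, -0.0], [0.271, -0.962, 0.002], [0.0, -0.002, -1.0]] 0.9988130806094728
top padlock [ 0.4627 -0.2991  0.0029] 0.7 [421. 231.]
top dial_grip [ 0.4617 -0.3045  0.0417] 0.62 [427. 231.]
top dial_grip [ 0.4873 -0.0449  0.001 ] 0.53 [329. 220.]
top shackle_grip [ 0.5175 -0.2998  0.0194] 0.47 [423. 210.]
top shackle_tip [ 0.5539 -0.2944  0.0149] 0.44 [420. 197.]
top nest [ 0.4879 -0.0429 -0.0007] 0.87 [328. 219.]
top nest_seat [ 0.485  -0.0429  0.0089] 0.88 [328. 220.]
top reagent_box [0.6981 0.1852 0.0016] 0.98 [251. 144.]
top hasp_eye [0.6114 0.1892 0.0453] 0.56 [244. 171.]
top timer [0.436  0.2089 0.0029] 0.97 [238. 236.]
top petri [ 6.395e-01 -1.865e-01  3.000e-04] 0.96 [380. 167.]
top petri [0.7007 0.1872 0.0067] 0.21 [250. 143.]
top vial [0.6507 0.0087 0.0018] 0.8 [312. 162.]
scene padlock [ 0.4629 -0.3039 -0.0026] 0.68 [415. 188.]
scene dial_grip [ 0.4634 -0.3014  0.0422] 0.5 [417. 174.]
scene shackle_grip [ 0.5143 -0.2996  0.0198] 0.63 [400. 172.]
scene shackle_grip [ 0.4857 -0.0445  0.0007] 0.39 [334. 226.]
scene shackle_tip [ 0.5471 -0.2948  0.0161] 0.45 [389. 168.]
scene nest [ 0.4845 -0.049   0.0011] 0.67 [336. 226.]
scene nest_seat [ 0.4852 -0.0429  0.0072] 0.86 [334. 225.]
scene reagent_box [0.6481 0.0135 0.001 ] 0.58 [273. 201.]
scene reagent_box [0.6979 0.1827 0.0015] 0.57 [201. 220.]
scene hasp_eye [0.6095 0.1913 0.0503] 0.67 [212. 228.]
scene timer [0.4323 0.2067 0.0028] 0.75 [254. 300.]
scene petri [ 0.6383 -0.184  -0.0027] 0.89 [336. 174.]
scene vial [ 0.645   0.0106 -0.0012] 0.64 [275. 202.]
```

```bash
python3 - <<'E'
from h import *
s=arm.snapshot("top"); save(s,"top1",(200,120,460,270),3)
P=cloud(s)
def rect(c,rad,z0,z1,n):
    m=(np.hypot(P[...,0]-c[0],P[...,1]-c[1])<rad)&(P[...,2]>z0)&(P[...,2]<z1)&(s["range_z"]>0)
    q=P[m][:,:2]; b=cv2.minAreaRect((q*1000).astype(np.float32)); print(n,len(q),np.round(b[0],1),np.round(b[1],1),round(b[2],1),P[m][:,2].mean().round(4))
rect((.463,-.302),.05,.024,.033,"case")
rect((.463,-.302),.05,.036,.06,"dial")
rect((.463,-.302),.1,.008,.06,"lock")
rect((.485,-.043),.075,.013,.025,"nest")
rect((.485,-.043),.085,.003,.025,"nest+foot")
rect((.698,.185),.14,.08,.1,"box")
E
```

```text
case 288 [ 464.2 -302.8] [59.  53.7] 1.5 0.0293
dial 117 [ 463.2 -303. ] [26.3 29.9] 1.2 0.0487
lock 610 [ 491.2 -300.8] [114.8  54.1] 3.4 0.0301
nest 416 [486.9 -45.8] [86.3 79.9] 14.3 0.0173
nest+foot 1316 [489.5 -44.6] [158.3 149.2] 8.3 0.01
box 4691 [728.4 178. ] [209. 217.] 85.6 0.0914
```

View pics/top1.png

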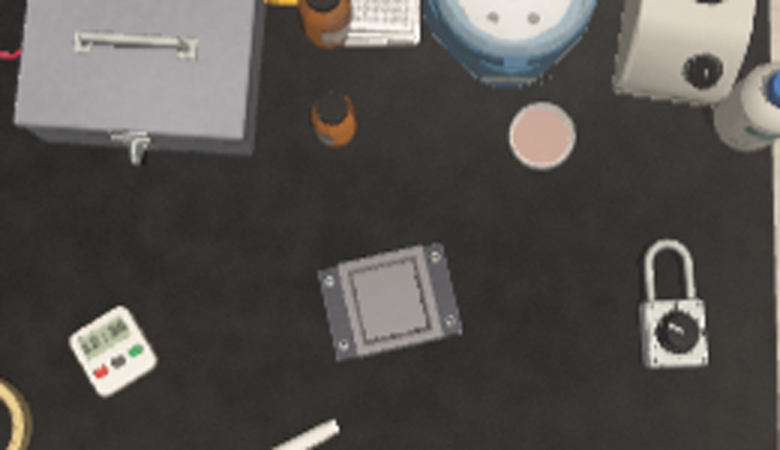

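The picture shows the padlock at crop (673,330) with its shackle up, the pointer at about 10 o'clock, and the nest at (390,302) leaning about 14° left. Its front side is open. I'll move above the padlock next and look with the wrist camera.

```bash
cat >> h.py <<'E'
def goal(pos,yawdeg,tilt=None):
    o,p,r=st(); T=R.from_euler("z",yawdeg,degrees=True)*R.from_euler("x",180,degrees=True)
    print("t",round(o["time"],2),"p",p.round(4),"yaw",np.degrees(np.arctan2(*r.as_matrix()[[1,0],0])).round(2),"shift mm",(r.inv().apply(np.array(pos)-p)*1000).round(1),"rot",np.degrees((r.inv()*T).as_rotvec()).round(2))
E
python3 - <<'E'
from h import *
goal((.466,-.302,.15),3)
E
```

```text
t 1.25 p [ 0.1764 -0.6256  0.2313] yaw 15.75 shift mm [ 366.5 -232.9   81.3] rot [ 0.   -0.   12.75]
```

Request:
carry_out([
  [1,0.037,-0.023,0.008,0,0,1.3],
  [1,0.073,-0.047,0.016,0,0,2.6],
  [1,0.11,-0.07,0.024,0,0,3.8],
  [1,0.147,-0.093,0.032,0,0,5.1],
  [1,0.183,-0.116,0.04,0,0,6.4],
  [1,0.22,-0.14,0.049,0,0,7.7],
  [1,0.257,-0.163,0.057,0,0,8.9],
  [1,0.293,-0.186,0.065,0,0,10.2],
  [1,0.33,-0.21,0.073,0,0,11.5],
  [1,0.3665,-0.233,0.081,0,0,12.75],
])

```text
time: 2.25
tcp_pos: [0.4671, -0.3006, 0.1503]
orientation: [0.0, 1.0, 0.026, 0.0]
wrist_force: [1.2, 0.2, -0.0]
grip_width: 1.002
finger_force: 0.0
```

```bash
python3 - <<'E'
from h import *
s=arm.snapshot("wrist"); save(s,"w1")
print(s["intrinsics"].round(1).tolist(), np.linalg.inv(s["view"]).round(3).tolist())
for t in["padlock","dial_grip","shackle_grip","shackle_tip"]:
    for d in arm.place_of(t,"wrist")[:1]: print(t,np.round(d["xyz"],4),round(d["confidence"],2))
goal((.466,-.302,.008),3)
E
```

```text
[[309.7, 0.0, 319.5], [0.0, 309.7, 197.5], [0.0, 0.0, 1.0]] [[0.05, -0.948, -0.315, 0.548], [-0.999, -0.047, -0.017, -0.296], [0.001, 0.315, -0.949, 0.293], [0.0, 0.0, 0.0, 1.0]]
padlock [ 4.591e-01 -3.021e-01 -4.000e-04] 0.94
dial_grip [ 0.4579 -0.3006  0.0364] 0.92
shackle_tip [ 0.5476 -0.2968  0.0171] 0.94
t 2.5 p [ 0.4658 -0.3021  0.1503] yaw 3.04 shift mm [  0.3  -0.2 142.3] rot [0.02 0.03 0.04]
```

View pics/w1.png

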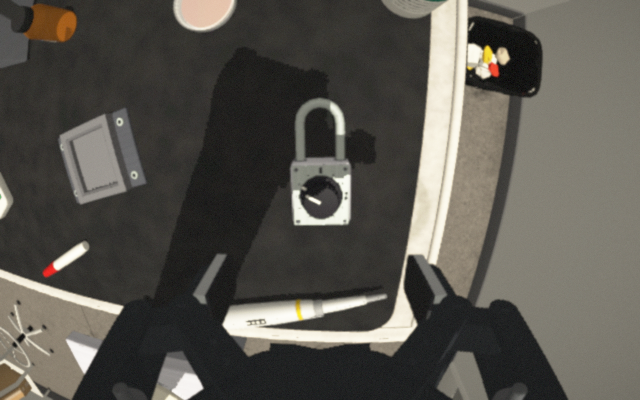

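The wrist view shows the lock at (320,190), nearly aligned with the tool. Its pointer is at about 10 o'clock (310,199). I'll refine its pose from the depth image.

```bash
cat >> h.py <<'E'
def fcloud(s):
    z=s["range_z"];K=s["intrinsics"];v,u=np.mgrid[:z.shape[0],:z.shape[1]].astype(float)
    a,b=u-K[0,2],v-K[1,2]; rr=np.hypot(a,b)+1e-9; t=np.tan(np.minimum(rr/K[0,0],1.5))/rr
    P=np.stack([a*t*z,b*t*z,z,np.ones_like(z)],-1)
    return (P@np.linalg.inv(s["view"]).T)[...,:3]
def rect(s,P,c,rad,z0,z1,n):
    m=(np.hypot(P[...,0]-c[0],P[...,1]-c[1])<rad)&(P[...,2]>z0)&(P[...,2]<z1)&(s["range_z"]>0)
    q=P[m][:,:2]; b=cv2.minAreaRect((q*1000).astype(np.float32)); print(n,len(q),np.round(b[0],1),np.round(b[1],1),round(b[2],1),np.median(P[m][:,2]).round(4))
E
python3 - <<'E'
from h import *
s=arm.snapshot("wrist");P=fcloud(s)
rect(s,P,(.463,-.302),.05,.026,.034,"case"); rect(s,P,(.463,-.302),.05,.044,.06,"dial"); rect(s,P,(.5,-.301),.1,.010,.06,"lock")
rect(s,P,(.485,-.043),.075,.013,.025,"nest")
E
```

```text
case 2261 [ 462.6 -301.1] [56.4 51.6] 3.4 0.0298
dial 1015 [ 462.7 -301.3] [31.2 30.6] 67.4 0.0496
lock 5001 [ 491.2 -298.9] [113.7  53.7] 4.2 0.0296
nest 1961 [485.7 -43.8] [86.4 84. ] 14.0 0.0173
```

Request:
carry_out([
  [1,0,0,0.025,0,0,-0.2],
  [1,0,0,0.055,0,0,-0.6],
  [1,0,0,0.085,0,0,-0.6],
  [1,0,0,0.11,0,0,-0.6],
  [1,0,0,0.13,0,0,-0.6],
  [1,0,0,0.142,0,0,-0.6],
  [1,0,0,0.142,0,0,-0.6],
  [0.3,0,0,0.142,0,0,-0.6],
  [0.3,0,0,0.142,0,0,-0.6],
  [0.3,0,0,0.142,0,0,-0.6],
], squeeze=50)

```text
time: 3.55
tcp_pos: [0.4669, -0.3027, 0.0099]
orientation: [0.001, 1.0, 0.031, 0.001]
wrist_force: [-0.9, -0.2, 4.9]
grip_width: 0.619
finger_force: 54.1
```

Request:
carry_out([
  [0.3,0,0,0,0,0,0],
  [0.3,0,0,0,0,0,0],
  [0.3,0,0,0,0,0,0],
  [0.3,0,0,-0.005,0,0,0],
  [0.3,0,0,-0.015,0,0,0],
  [0.3,0,0,-0.03,0,0,0],
  [0.3,0,0,-0.05,0,0,0],
  [0.3,0,0,-0.06,0,0,0],
  [0.3,0,0,-0.07,0,0,0],
  [0.3,0,0,-0.07,0,0,0],
])

```text
time: 4.55
tcp_pos: [0.4668, -0.3025, 0.08]
orientation: [0.001, 1.0, 0.031, 0.001]
wrist_force: [1.3, -0.6, -3.4]
grip_width: 0.619
finger_force: 53.3
```

```bash
python3 - <<'E'
from h import *
s=arm.snapshot("wrist"); save(s,"w2"); P=fcloud(s);o,p,r=st()
for t in["padlock","dial_grip","shackle_grip","shackle_tip","nest_seat"]:
    for d in arm.place_of(t,"wrist")[:1]: print(t,np.round(d["xyz"],4),round(d["confidence"],2))
c=p[:2]
rect(s,P,c,.06,.08,.11,"case"); rect(s,P,c,.05,.112,.125,"dial")
rect(s,P,(.486,-.044),.075,.013,.025,"nest")
goal((.486,-.044,.078),14);print(o["grip_width"],o["finger_force"],o["wrist_force"])
E
```

```text
padlock [ 0.4628 -0.3054  0.0714] 0.95
dial_grip [ 0.4622 -0.3     0.1073] 0.97
shackle_grip [ 0.4597 -0.2989  0.1087] 0.58
shackle_tip [ 0.5454 -0.2984  0.0882] 0.9
nest_seat [ 0.4852 -0.0411  0.006 ] 0.59
case 12507 [ 479.2 -300.8] [91.  80.1] 2.7 0.0993
dial 5000 [ 463.  -300.3] [31.8 89.6] 3.4 0.1195
nest 2421 [485.6 -43.9] [86.7 83.5] 14.7 0.0172
t 4.85 p [ 0.4654 -0.3015  0.0775] yaw 3.6 shift mm [  36.7 -255.7   -0.3] rot [ -0.06   0.06 -10.4 ]
0.6167379065149022 53.2732093334198 [ 0.15987763  0.92037968 -3.64838818]
```

View pics/w2.png

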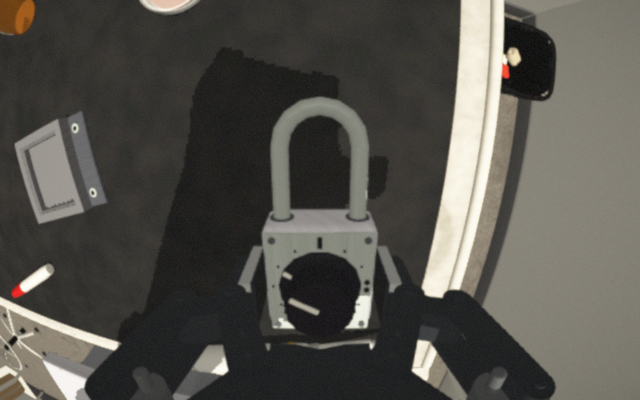

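The lock is held level and square. Next I'll move halfway to re-measure the nest.

Request:
carry_out([
  [0.3,0.002,-0.012,0,0,0,-1],
  [0.3,0.005,-0.03,0,0,0,-2],
  [0.3,0.008,-0.055,0,0,0,-3.5],
  [0.3,0.011,-0.08,0,0,0,-5],
  [0.3,0.014,-0.1,0,0,0,-7],
  [0.3,0.016,-0.115,0,0,0,-8.5],
  [0.3,0.018,-0.125,0,0,0,-10],
  [0.3,0.018,-0.13,0,0,0,-10.6],
  [0.3,0.018,-0.13,0,0,0,-10.6],
  [0.3,0.018,-0.13,0,0,0,-10.6],
])

```text
time: 5.85
tcp_pos: [0.4756, -0.172, 0.0783]
orientation: [0.0, 0.992, 0.123, -0.0]
wrist_force: [0.4, -0.1, -3.0]
grip_width: 0.621
finger_force: 53.2
```

```bash
python3 - <<'E'
from h import *
s=arm.snapshot("wrist"); P=fcloud(s);o,p,r=st()
for t in["padlock","dial_grip","shackle_tip","nest","nest_seat"]:
    for d in arm.place_of(t,"wrist")[:1]: print(t,np.round(d["xyz"],4),round(d["confidence"],2))
rect(s,P,(.486,-.044),.075,.0155,.025,"nest")
rect(s,P,(.486,-.044),.035,.005,.011,"floor")
goal((.489,-.043,.08),14.2)
E
```

```text
padlock [ 0.4695 -0.1729  0.0688] 0.73
dial_grip [ 0.4698 -0.1712  0.1083] 0.92
shackle_tip [ 0.5544 -0.1537  0.0859] 0.55
nest [ 0.4824 -0.0453 -0.0036] 0.86
nest_seat [ 0.4849 -0.0439  0.0094] 0.83
nest 4482 [485.4 -43.4] [86.1 82.5] 14.1 0.0175
floor 4651 [484.7 -41.9] [64.4 56.8] 14.4 0.0077
t 6.15 p [ 0.4756 -0.1716  0.0783] yaw 14.13 shift mm [  44.4 -121.5   -1.7] rot [ 0.01  0.   -0.07]
```

Request:
carry_out([
  [0.3,0.004,-0.01,0,0,0,0],
  [0.3,0.011,-0.03,0,0,0,0],
  [0.3,0.02,-0.055,0,0,0,0],
  [0.3,0.029,-0.08,0,0,0,0],
  [0.3,0.036,-0.1,0,0,0,0],
  [0.3,0.041,-0.115,0,0,0,0],
  [0.3,0.044,-0.122,0,0,0,0],
  [0.3,0.044,-0.1225,0.005,0,0,0],
  [0.3,0.044,-0.1225,0.02,0,0,0],
  [0.3,0.044,-0.1225,0.03,0,0,0],
])

```text
time: 7.15
tcp_pos: [0.4876, -0.0428, 0.0467]
orientation: [0.0, 0.992, 0.123, -0.001]
wrist_force: [-0.1, 0.9, -3.3]
grip_width: 0.616
finger_force: 53.2
```

Request:
carry_out([
  [0.3,0,0,0.005,0,0,0],
  [0.3,0,0,0.01,0,0,0],
  [0.3,0,0,0.015,0,0,0],
  [0.3,0,0,0.02,0,0,0],
  [0.3,0,0,0.024,0,0,0],
  [0.3,0,0,0.026,0,0,0],
  [0.3,0,0,0.027,0,0,0],
  [0.3,0,0,0.027,0,0,0],
  [0.3,0,0,0.027,0,0,0],
  [0.3,0,0,0.027,0,0,0],
])

```text
time: 8.15
tcp_pos: [0.4885, -0.0418, 0.0214]
orientation: [0.0, 0.992, 0.123, 0.0]
wrist_force: [0.3, -1.7, -3.6]
grip_width: 0.617
finger_force: 53.9
```

```bash
python3 - <<'E'
from h import *
s=arm.snapshot("wrist"); save(s,"w3");P=fcloud(s);o,p,r=st()
for t in["padlock","dial_grip","shackle_tip","nest_seat"]:
    for d in arm.place_of(t,"wrist")[:1]: print(t,np.round(d["xyz"],4),round(d["confidence"],2))
c=(.485,-.043)
rect(s,P,c,.02,.05,.07,"dial");print(o["wrist_force"])
goal((.488,-.042,.0175),14.2)
E
```

```text
padlock [ 0.486  -0.0456  0.0112] 0.55
dial_grip [ 0.4821 -0.0406  0.0501] 0.64
shackle_tip [ 0.5671 -0.0243  0.0286] 0.75
dial 3870 [485.  -41.9] [31.2 30.2] 76.1 0.061
[ 0.54824908 -2.01896435 -3.65599937]
t 8.4 p [ 0.4885 -0.0418  0.0214] yaw 14.18 shift mm [-0.5  0.1  3.9] rot [ 0.02 -0.01 -0.02]
```

View pics/w3.png

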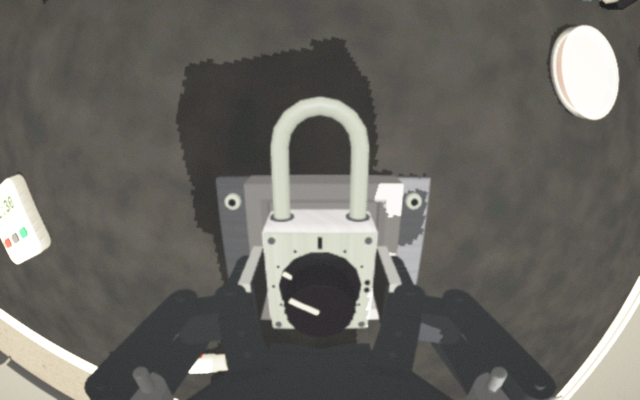

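The lock is aligned in the pocket mouth, about 3 mm above the floor. I'll lower it and check the force.

Request:
carry_out([
  [0.3,0,0,0.001,0,0,0],
  [0.3,0,0,0.002,0,0,0],
  [0.3,0,0,0.003,0,0,0],
  [0.3,0,0,0.0035,0,0,0],
  [0.3,0,0,0.004,0,0,0],
  [0.3,0,0,0.0045,0,0,0],
  [0.3,0,0,0.0045,0,0,0],
  [0.3,0,0,0.0045,0,0,0],
  [0.3,0,0,0.0045,0,0,0],
  [0.3,0,0,0.0045,0,0,0],
])

```text
time: 9.4
tcp_pos: [0.4885, -0.0417, 0.0178]
orientation: [0.001, 0.992, 0.124, 0.0]
wrist_force: [-1.9, -4.0, 10.3]
grip_width: 0.62
finger_force: 55.7
```

Request:
carry_out([
  [0.75,0,0,0.0025,0,0,0],
  [0.9,0,0,0.001,0,0,0],
  [1,0,0,0,0,0,0],
  [1,0,0,0,0,0,0],
  [1,0,0,0,0,0,0],
  [1,0,0,-0.01,0,0,0],
  [1,0,0,-0.03,0,0,0],
  [1,0,0,-0.06,0,0,0],
  [1,0,0,-0.09,0,0,0],
  [1,0,0,-0.1,0,0,0],
])

```text
time: 10.4
tcp_pos: [0.4903, -0.0414, 0.1201]
orientation: [0.001, 0.992, 0.124, 0.002]
wrist_force: [0.6, -0.5, 0.4]
grip_width: 1.003
finger_force: 0.0
```

```bash
cat >> h.py <<'E'
def topdown(s,P,c,yaw,z,n,half=.05,px=6):
    # orthographic resample of plane z about c, padlock frame: up = +x_lock
    g=np.arange(-half,half,.001/px); X,Y=np.meshgrid(-g,g) # rows: +x up ; cols: -y right
    a=np.radians(yaw); lx=-g[:,None]+0*g[None]; ly=-g[None]+0*g[:,None]
    W=np.stack([c[0]+lx*np.cos(a)-ly*np.sin(a),c[1]+lx*np.sin(a)+ly*np.cos(a),0*lx+z,0*lx+1],-1)@s["view"].T
    rr=np.hypot(W[...,0],W[...,1])+1e-9; th=np.arctan2(rr,W[...,2])*s["intrinsics"][0,0]/rr
    u=(W[...,0]*th+s["intrinsics"][0,2]).astype(np.float32);v=(W[...,1]*th+s["intrinsics"][1,2]).astype(np.float32)
    im=cv2.remap(s["color"][:,:,::-1].copy(),u,v,cv2.INTER_CUBIC); cv2.imwrite(f"pics/{n}.png",im)
E
python3 - <<'E'
from h import *
s=arm.snapshot("wrist");P=fcloud(s);o,p,r=st()
for t in["padlock","dial_grip","shackle_grip","shackle_tip","nest_seat"]:
    for d in arm.place_of(t,"wrist")[:1]: print(t,np.round(d["xyz"],4),round(d["confidence"],2))
c=(.485,-.043)
rect(s,P,c,.03,.05,.07,"dial");rect(s,P,c,.05,.034,.042,"case");rect(s,P,c,.1,.0155,.02,"nest")
topdown(s,P,c,14.2,.056,"d1"); print(o["qpos"])
goal((.485,-.0425,.045),14.2)
E
```

```text
padlock [ 0.4855 -0.044   0.007 ] 0.6
dial_grip [ 0.4799 -0.0425  0.0459] 0.6
shackle_tip [ 0.5677 -0.0198  0.0257] 0.58
dial 1384 [485.1 -41.7] [30.5 31.7] 11.8 0.0575
case 2855 [484.6 -41.6] [56.8 52.3] 14.2 0.0378
nest 3319 [485.3 -43.6] [87.4 80.9] 14.1 0.0176
[ 0.53225907  0.40212524 -0.5985321   2.03455902  0.31773905  0.7893729
 -1.57765641]
t 10.7 p [ 0.4873 -0.0415  0.1156] yaw 14.2 shift mm [-2.3  0.5 70.6] rot [-0.05  0.12 -0.  ]
```

View pics/d1.png

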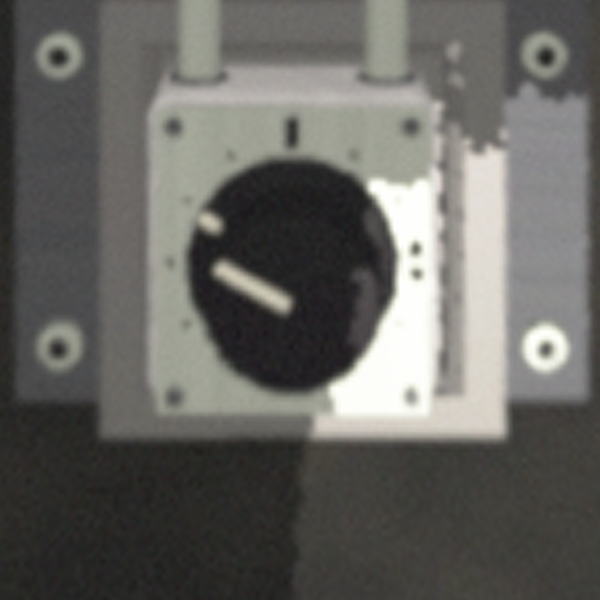

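The case top is at 37.8 mm, so the lock is seated. The pointer runs from (292,307) to (215,267), which is −60°. Next I'll grip the knob.

Request:
carry_out([
  [1,-0.0033,0,0.015,0,0,0],
  [1,-0.0033,0,0.035,0,0,0],
  [1,-0.0033,0,0.055,0,0,0],
  [0.8,-0.0033,0,0.068,0,0,0],
  [0.6,-0.0033,0,0.072,0,0,0],
  [0.2,-0.0033,0,0.072,0,0,0],
  [0.2,-0.0033,0,0.072,0,0,0],
  [0.2,-0.0033,0,0.072,0,0,0],
  [0.2,-0.0033,0,0.072,0,0,0],
  [0.2,-0.0033,0,0.072,0,0,0],
], squeeze=40)

```text
time: 11.7
tcp_pos: [0.4857, -0.0425, 0.0454]
orientation: [0.0, 0.992, 0.123, 0.001]
wrist_force: [-0.3, -0.2, 0.4]
grip_width: 0.329
finger_force: 39.9
```

Request:
carry_out([
  [0.2,0,0,0,0,0,7.5],
  [0.2,0,0,0,0,0,15],
  [0.2,0,0,0,0,0,22.5],
  [0.2,0,0,0,0,0,30],
  [0.2,0,0,0,0,0,37.5],
  [0.2,0,0,0,0,0,45],
  [0.2,0,0,0,0,0,52.5],
  [0.2,0,0,0,0,0,60],
  [0.2,0,0,0,0,0,67.5],
  [0.2,0,0,0,0,0,75],
])

```text
time: 12.7
tcp_pos: [0.4856, -0.0436, 0.0456]
orientation: [-0.0, 0.861, -0.509, 0.001]
wrist_force: [-0.6, 0.2, -3.3]
grip_width: 0.33
finger_force: 39.6
```

Request:
carry_out([
  [0.2,0,0,0,0,0,7.5],
  [0.2,0,0,0,0,0,15],
  [0.2,0,0,0,0,0,23],
  [0.2,0,0,0,0,0,31],
  [0.2,0,0,0,0,0,39],
  [0.2,0,0,0,0,0,47],
  [0.2,0,0,0,0,0,55],
  [0.2,0,0,0,0,0,63],
  [0.2,0,0,0,0,0,70],
  [0.2,0,0,0,0,0,75],
])

```text
time: 13.7
tcp_pos: [0.4529, -0.0774, 0.0456]
orientation: [0.005, -0.406, 0.914, 0.008]
wrist_force: [-0.2, 4.4, 4.4]
grip_width: 0.205
finger_force: 0.0
```

```bash
python3 - <<'E'
from h import *
o,p,r=st();print(o["wrist_force"],o["ft_torque"],o["grip_width"])
goal((.485,-.042,.045),14.2-150)
s=arm.snapshot("top"); save(s,"top2",(280,180,380,260),8)
E
```

```text
[-0.21319173  4.36343088  4.41841436] [0.52161282 0.03619957 0.00265983] 0.20549650968244643
t 13.7 p [ 0.4529 -0.0774  0.0456] yaw -132.09 shift mm [-47.7  -0.1   1.4] rot [0.61 0.88 3.72]
```

```bash
python3 - <<'E'
from h import *
o,p,r=st();print(np.round(o["qpos"],3),np.round(o["qd"],2))
s=arm.snapshot("wrist"); save(s,"w4");print(arm.observe()["tcp_pos"],arm.observe()["wrist_force"])
E
```

```text
[-0.862  1.354  1.563  2.196 -1.405  1.458 -2.572] [ 0.01 -0.15 -0.02  0.03  0.02 -0.1   0.  ]
[ 0.44857754 -0.08033806  0.0467619 ] [-0.0700788  -0.0630244  -0.23717228]
```

View pics/w4.png

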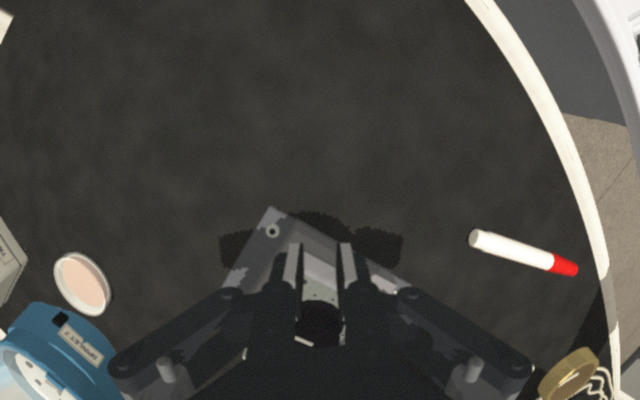

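The wrist view shows the fingers beside the knob (320,325). Joint 7 ran into its limit, because clockwise turns go negative on it. I'll back off upward and turn the tool the other way.

Request:
carry_out([
  [0.2,0.05,0,-0.02,0,0,-3],
  [0.2,0.05,0,-0.05,0,0,-6],
  [0.2,0.05,0,-0.08,0,0,-12],
  [0.2,0.05,0,-0.11,0,0,-18],
  [0.2,0.04,0,-0.13,0,0,-26],
  [0.2,0.03,0,-0.14,0,0,-34],
  [0.2,0.02,0,-0.14,0,0,-42],
  [0.2,0.01,0,-0.14,0,0,-50],
  [0.2,0,0,-0.14,0,0,-58],
  [0.2,0,0,-0.14,0,0,-66],
])

```text
time: 14.8
tcp_pos: [0.453, -0.0795, 0.1904]
orientation: [-0.019, 0.838, -0.546, -0.001]
wrist_force: [-1.1, 0.7, -0.7]
grip_width: 0.197
finger_force: 0.0
```

```bash
python3 - <<'E'
from h import *
o,p,r=st();print(np.round(o["qpos"],3),o["wrist_force"])
goal((.485,-.042,.12),14.2)
goal((.485,-.042,.12),194.2)
E
```

```text
[-0.966  0.569  1.44   2.102 -0.701  1.072 -1.895] [-1.13794956  0.68431805 -0.74246863]
t 14.8 p [ 0.453  -0.0795  0.1904] yaw -66.19 shift mm [-19.8 -42.2  72.2] rot [ -2.37  -0.21 -80.39]
t 14.8 p [ 0.453  -0.0795  0.1904] yaw -66.19 shift mm [-19.8 -42.2  72.2] rot [-0.22  2.48 99.58]
```

Request:
carry_out([
  [0.6,0,0,0,0,0,-8],
  [1,-0.002,-0.004,0,-0.3,0,-16],
  [1,-0.005,-0.01,0,-0.6,0,-24],
  [1,-0.008,-0.016,0,-0.9,0,-32],
  [1,-0.011,-0.022,0,-1.2,0,-40],
  [1,-0.014,-0.028,0,-1.5,0,-48],
  [1,-0.016,-0.034,0,-1.8,-0.1,-56],
  [1,-0.018,-0.038,0,-2.1,-0.2,-64],
  [1,-0.02,-0.042,0,-2.3,-0.2,-72],
  [1,-0.02,-0.042,0,-2.37,-0.2,-80.4],
])

```text
time: 15.8
tcp_pos: [0.4832, -0.0451, 0.1923]
orientation: [0.0, 0.992, 0.123, 0.0]
wrist_force: [-0.2, -0.2, 0.4]
grip_width: 0.996
finger_force: 0.0
```

```bash
python3 - <<'E'
from h import *
s=arm.snapshot("wrist");P=fcloud(s);o,p,r=st()
print(np.round(o["qpos"],3),o["wrist_force"])
for t in["padlock","dial_grip","shackle_grip","shackle_tip","nest_seat"]:
    for d in arm.place_of(t,"wrist")[:1]: print(t,np.round(d["xyz"],4),round(d["confidence"],2))
c=(.485,-.043)
rect(s,P,c,.03,.05,.07,"dial");rect(s,P,c,.05,.034,.042,"case");rect(s,P,c,.1,.0155,.02,"nest")
topdown(s,P,c,14.2,.056,"d2")
goal((.485,-.042,.12),14.2)
E
```

```text
[-0.843  0.377  1.071  2.031 -0.405  0.962 -0.881] [0.15089962 0.35248746 0.27089598]
padlock [ 0.4863 -0.0442  0.0097] 0.55
dial_grip [ 0.4836 -0.0467  0.0465] 0.92
shackle_grip [ 0.5373 -0.0306  0.023 ] 0.88
shackle_tip [ 0.5649 -0.0245  0.025 ] 0.88
nest_seat [0.4357 0.2087 0.001 ] 0.29
dial 836 [484.6 -44.7] [29.2 31.3] 19.7 0.0575
case 1846 [484.6 -45.2] [55.7 51.6] 14.3 0.0378
nest 2137 [485.9 -43.6] [85.9 81.2] 15.0 0.0175
t 16.1 p [ 0.4822 -0.0464  0.1917] yaw 13.53 shift mm [ 4.  -3.7 71.6] rot [ 0.08  0.14 -0.67]
```

View pics/d2.png

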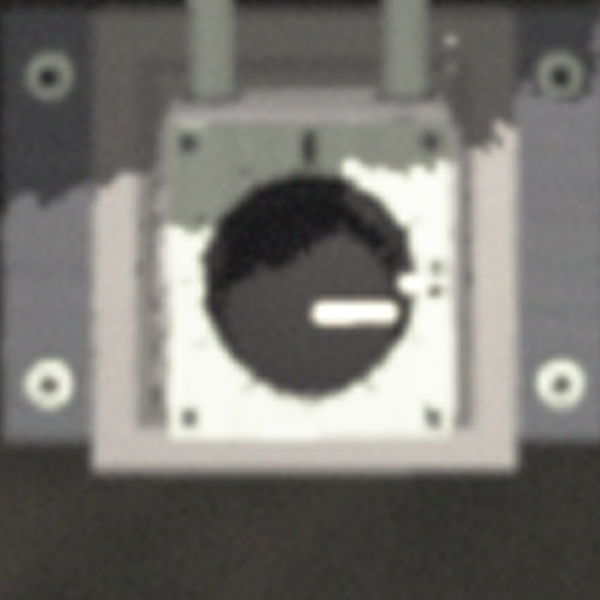

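The pointer now reads (315,312)→(395,312), right at the dots at 3 o'clock, and it got there clockwise. The lock is still seated. Next I'll re-grip the knob and turn it back 90° anticlockwise.

Request:
carry_out([
  [1,0.002,-0.0005,0.03,0,0,-0.7],
  [1,0.002,-0.0005,0.065,0,0,-0.7],
  [1,0.002,-0.0005,0.1,0,0,-0.7],
  [1,0.002,-0.0005,0.125,0,0,-0.7],
  [0.8,0.002,-0.0005,0.14,0,0,-0.7],
  [0.7,0.002,-0.0005,0.1465,0,0,-0.7],
  [0.2,0.002,-0.0005,0.1465,0,0,-0.7],
  [0.2,0.002,-0.0005,0.1465,0,0,-0.7],
  [0.2,0.002,-0.0005,0.1465,0,0,-0.7],
  [0.2,0.002,-0.0005,0.1465,0,0,-0.7],
], squeeze=40)

```text
time: 17.1
tcp_pos: [0.4841, -0.0461, 0.0457]
orientation: [0.001, 0.992, 0.125, -0.001]
wrist_force: [-0.8, 0.1, 5.8]
grip_width: 0.329
finger_force: 40.1
```

Request:
carry_out([
  [0.2,0,0,0,0,0,0],
  [0.2,0,0,0,0,0,-5],
  [0.2,0,0,0,0,0,-12],
  [0.2,0,0,0,0,0,-18],
  [0.2,0,0,0,0,0,-24],
  [0.2,0,0,0,0,0,-30],
  [0.2,0,0,0,0,0,-36],
  [0.2,0,0,0,0,0,-42],
  [0.2,0,0,0,0,0,-45],
  [0.2,0,0,0,0,0,-45],
])

```text
time: 18.1
tcp_pos: [0.4845, -0.0464, 0.0457]
orientation: [0.001, 0.869, 0.495, -0.001]
wrist_force: [-0.1, -1.7, 6.7]
grip_width: 0.329
finger_force: 40.1
```

Request:
carry_out([
  [0.2,0,0,0,0,0,-5],
  [0.2,0,0,0,0,0,-12],
  [0.2,0,0,0,0,0,-18],
  [0.2,0,0,0,0,0,-24],
  [0.2,0,0,0,0,0,-30],
  [0.2,0,0,0,0,0,-36],
  [0.2,0,0,0,0,0,-41],
  [0.2,0,0,0,0,0,-45],
  [0.2,0,0,0,0,0,-45],
  [0.2,0,0,0,0,0,-45],
])

```text
time: 19.1
tcp_pos: [0.485, -0.0463, 0.0457]
orientation: [0.001, 0.614, 0.789, -0.001]
wrist_force: [0.9, -1.2, 6.8]
grip_width: 0.33
finger_force: 40.1
```

Request:
carry_out([
  [0.6,0,0,0,0,0,0],
  [0.9,0,0,0,0,0,0],
  [1,0,0,0,0,0,0],
  [1,0,0,-0.015,0,0,0],
  [1,0,0,-0.04,0,0,4],
  [1,0,0,-0.07,0,0,12],
  [1,0,0,-0.09,0,0,20],
  [1,0,0,-0.1,0,0,28],
  [1,0,0,-0.1,0,0,36],
  [1,0,0,-0.1,0,0,44],
])

```text
time: 20.1
tcp_pos: [0.4836, -0.0453, 0.1451]
orientation: [0.0, 0.866, 0.5, -0.002]
wrist_force: [-0.0, -0.0, -1.4]
grip_width: 0.999
finger_force: 0.0
```

Request:
carry_out([
  [1,0,0,0,0,0,8],
  [1,0,0,0,0,0,16],
  [1,0,0,0,0,0,24],
  [1,0,0,0,0,0,32],
  [1,0,0,0,0,0,38],
  [1,0,0,0,0,0,43],
  [1,0,0,0,0,0,46],
  [1,0,0,0,0,0,46],
  [1,0,0,0,0,0,46],
  [1,0,0,0,0,0,46],
])

```text
time: 21.1
tcp_pos: [0.4836, -0.0455, 0.1447]
orientation: [0.001, 0.992, 0.126, -0.002]
wrist_force: [0.1, 0.1, 0.4]
grip_width: 1.002
finger_force: 0.0
```

```bash
python3 - <<'E'
from h import *
s=arm.snapshot("wrist");P=fcloud(s);o,p,r=st()
print(np.round(o["qpos"],3),o["wrist_force"])
for t in["padlock","dial_grip","shackle_grip","shackle_tip","nest_seat"]:
    for d in arm.place_of(t,"wrist")[:1]: print(t,np.round(d["xyz"],4),round(d["confidence"],2))
c=(.485,-.043)
rect(s,P,c,.03,.05,.07,"dial");rect(s,P,c,.05,.034,.042,"case");rect(s,P,c,.1,.0155,.02,"nest")
m=(P[...,2]>.0215)&(P[...,2]<.034)&(np.hypot(P[...,0]-.5,P[...,1]+.043)<.12)
a=np.radians(14.2);q=P[m][:,:2]-[.4848,-.0448];lx=q@[np.cos(a),np.sin(a)];ly=q@[-np.sin(a),np.cos(a)]
k=(lx>.036);print("tip x",np.percentile(lx[k],99),"ly",ly[k].min(),ly[k].max(),"z",np.percentile(P[m][k][:,2],95))
topdown(s,P,c,14.2,.056,"d3")
goal((.537,-.0317,.02),14.2)
E
```

```text
[-0.691  0.413  0.885  2.064 -0.419  0.855 -0.882] [ 0.57182843 -0.39960948  0.06680694]
padlock [ 0.4864 -0.0463  0.0098] 0.81
shackle_tip [ 0.5631 -0.0242  0.0274] 0.86
nest_seat [0.4343 0.2069 0.0026] 0.52
dial 1155 [484.4 -44.6] [30.4 30.5] 81.1 0.0576
case 2517 [484.5 -44.5] [59.  51.2] 15.6 0.0378
nest 2920 [485.7 -43.4] [86.3 80.8] 14.2 0.0176
tip x 0.08402238275148219 ly -0.020433841601630826 0.023017701497801458 z 0.02843668381767911
t 21.4 p [ 0.4837 -0.0457  0.1448] yaw 14.41 shift mm [ 55.5  -0.5 124.6] rot [0.12 0.2  0.21]
```

View pics/d3.png

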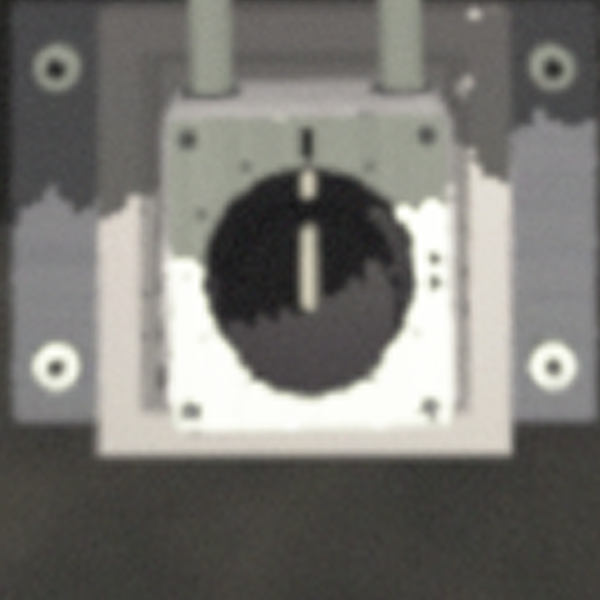

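The pointer is now at the bar (310,225→310,300), 12 o'clock. Next I'll grip the shackle over both legs.

Request:
carry_out([
  [1,0.02,0,0,0,0,0.2],
  [1,0.045,-0.0003,0.01,0,0,0.2],
  [1,0.0585,-0.0005,0.03,0,0,0.2],
  [1,0.0585,-0.0005,0.06,0,0,0.2],
  [1,0.0585,-0.0005,0.09,0,0,0.2],
  [1,0.0585,-0.0005,0.115,0,0,0.2],
  [0.9,0.0585,-0.0005,0.13,0,0,0.2],
  [0.8,0.0585,-0.0005,0.135,0,0,0.2],
  [0.3,0.0585,-0.0005,0.135,0,0,0.2],
  [0.3,0.0585,-0.0005,0.135,0,0,0.2],
], squeeze=60)

```text
time: 22.4
tcp_pos: [0.5408, -0.0312, 0.0106]
orientation: [0.001, 0.992, 0.124, -0.001]
wrist_force: [-0.8, -0.4, 1.7]
grip_width: 0.49
finger_force: 60.1
```

Request:
carry_out([
  [0.3,0,0,0,0,0,0],
  [0.3,0,0,0,0,0,0],
  [0.3,0,0,0,0,0,0],
  [0.3,0,0,0,0,0,0],
  [0.3,0.001,0,0,0,0,0],
  [0.3,0.002,0,0,0,0,0],
  [0.3,0.003,0,0,0,0,0],
  [0.3,0.004,0,0,0,0,0],
  [0.3,0.005,0,0,0,0,0],
  [0.3,0.005,0,0,0,0,0],
])

```text
time: 23.4
tcp_pos: [0.5451, -0.0301, 0.01]
orientation: [0.001, 0.992, 0.124, -0.001]
wrist_force: [-0.5, -0.7, 5.1]
grip_width: 0.49
finger_force: 60.8
```

There's almost no resistance over 5 mm, so the shackle is free. I'll keep pulling to the stop.

Request:
carry_out([
  [0.3,0.001,0,0,0,0,0],
  [0.3,0.002,0,0,0,0,0],
  [0.3,0.003,0,0,0,0,0],
  [0.3,0.004,0,0,0,0,0],
  [0.3,0.005,0,0,0,0,0],
  [0.3,0.006,0,0,0,0,0],
  [0.3,0.007,0,0,0,0,0],
  [0.3,0.008,0,0,0,0,0],
  [0.3,0.009,0,0,0,0,0],
  [0.3,0.009,0,0,0,0,0],
])

```text
time: 24.4
tcp_pos: [0.5538, -0.0278, 0.0097]
orientation: [0.001, 0.992, 0.124, -0.001]
wrist_force: [0.2, -1.7, 5.6]
grip_width: 0.485
finger_force: 60.7
```

Request:
carry_out([
  [0.3,0.0005,0,0,0,0,0],
  [0.3,0.001,0,0,0,0,0],
  [0.3,0.0015,0,0,0,0,0],
  [0.3,0.002,0,0,0,0,0],
  [0.3,0.002,0,0,0,0,0],
  [0.3,0.002,0,0,0,0,0],
  [0.3,0.002,0,0,0,0,0],
  [0.3,0.002,0,0,0,0,0],
  [0.3,0.002,0,0,0,0,0],
  [0.3,0.002,0,0,0,0,0],
])

```text
time: 25.4
tcp_pos: [0.5546, -0.0276, 0.0093]
orientation: [0.001, 0.992, 0.123, -0.002]
wrist_force: [-3.4, -2.4, 5.8]
grip_width: 0.485
finger_force: 60.7
```

```bash
python3 - <<'E'
from h import *
s=arm.snapshot("wrist");P=fcloud(s);o,p,r=st()
print(np.round(o["qpos"],3),o["wrist_force"],o["finger_force"])
for t in["padlock","shackle_tip"]:
    for d in arm.place_of(t,"wrist")[:1]: print(t,np.round(d["xyz"],4),round(d["confidence"],2))
c=(.485,-.043)
s2=arm.snapshot("top");P2=cloud(s2)
for t in["padlock","hasp_eye"]:
    for d in arm.place_of(t,"top")[:1]: print(t,np.round(d["xyz"],4),round(d["confidence"],2))
rect(s,P,c,.03,.05,.07,"dial");rect(s,P,c,.05,.034,.042,"case")
topdown(s,P,(.515,-.037),14.2,.03,"d4",.075,4)
goal((.537,-.0317,.02),14.2)
E
```

```text
[-0.502  0.728  0.655  1.948 -0.673  0.701 -0.756] [-1.8711296  -2.84906152  4.7863284 ] 60.70756450295448
padlock [ 0.4853 -0.0464  0.0111] 0.97
shackle_tip [ 0.5796 -0.0217  0.0205] 0.63
padlock [ 0.4834 -0.0442  0.0124] 0.91
hasp_eye [0.6079 0.187  0.047 ] 0.71
dial 0 [0. 0.] [0. 0.] 0.0 nan
case 1 [514.4 -36.9] [0. 0.] 0.0 0.034
t 25.7 p [ 0.5546 -0.0276  0.0093] yaw 14.18 shift mm [-18.1  -0.3 -10.6] rot [ 0.13  0.28 -0.02]
  return _methods._mean(a, axis=axis, dtype=dtype,
  ret = ret.dtype.type(ret / rcount)
```

View pics/d4.png

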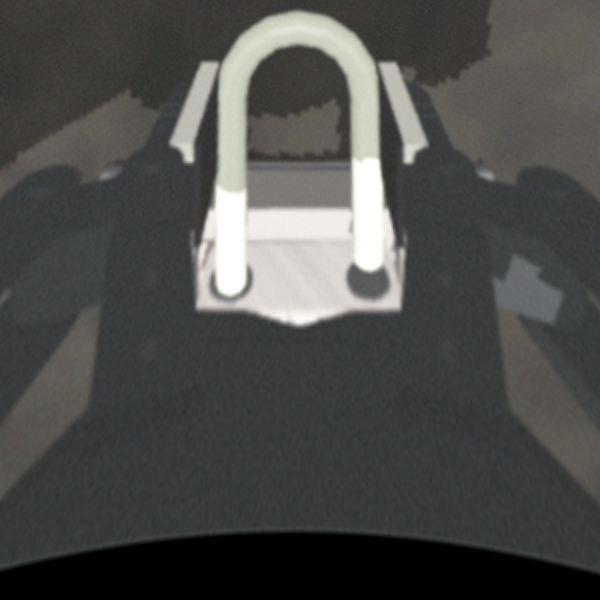

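The right leg has come out of its hole (368,275) and force has built up at the stop. I'll give it a slightly firmer pull, tighten the grip, then lift.

Request:
carry_out([
  [0.3,0.001,0,0,0,0,0],
  [0.3,0.002,0,0,0,0,0],
  [0.3,0.002,0,0,0,0,0],
  [0.3,0.002,0,0,0,0,0],
  [0.3,0.002,0,0,0,0,0],
  [0.3,0.002,0,0,0,0,0],
  [0.3,0.002,0,0,0,0,0],
  [0.3,0.002,0,0,0,0,0],
  [0.3,0.002,0,0,0,0,0],
  [0.3,0.002,0,0,0,0,0],
], squeeze=110)

```text
time: 26.7
tcp_pos: [0.5561, -0.0267, 0.0094]
orientation: [0.001, 0.992, 0.123, -0.003]
wrist_force: [-3.2, -1.6, 8.0]
grip_width: 0.474
finger_force: 109.8
```

Request:
carry_out([
  [0.3,0,0,-0.002,0,0,0],
  [0.3,0,0,-0.005,0,0,0],
  [0.3,0,0,-0.009,0,0,0],
  [0.3,0,0,-0.014,0,0,0],
  [0.3,0,0,-0.02,0,0,0],
  [0.3,0,0,-0.03,0,0,0],
  [0.3,0,0,-0.042,0,0,0],
  [0.3,0,0,-0.055,0,0,0],
  [0.3,0,0,-0.066,0,0,0],
  [0.3,0,0,-0.07,0,0,0],
])

```text
time: 27.7
tcp_pos: [0.5586, -0.0264, 0.0814]
orientation: [0.001, 0.992, 0.124, -0.0]
wrist_force: [0.2, 0.1, -2.9]
grip_width: 0.473
finger_force: 111.3
```

```bash
python3 - <<'E'
from h import *
s=arm.snapshot("wrist");o,p,r=st()
print(np.round(o["qpos"],3),o["wrist_force"],o["finger_force"])
for t in["padlock","shackle_grip","shackle_tip"]:
    for d in arm.place_of(t,"wrist")[:1]: print(t,np.round(d["xyz"],4),round(d["confidence"],2))
s=arm.snapshot("scene"); save(s,"sc2",(220,120,420,270),4)
for t in["padlock","shackle_tip","dial_grip","hasp_eye"]:
    for d in arm.place_of(t,"scene")[:1]: print(t,np.round(d["xyz"],4),round(d["confidence"],2))
goal((.532,.181,.085),14.2)
E
```

```text
[-0.576  0.625  0.753  1.925 -0.575  0.82  -0.832] [ 0.75965956  0.37323344 -3.06670697] 111.26495450735092
padlock [ 0.4925 -0.0463  0.077 ] 0.78
shackle_tip [ 0.5844 -0.0181  0.0963] 0.98
shackle_tip [ 0.5827 -0.0181  0.0944] 0.69
dial_grip [ 0.4872 -0.0448  0.1171] 0.69
hasp_eye [0.6111 0.19   0.0522] 0.56
t 28.15 p [ 0.5571 -0.0265  0.0791] yaw 14.19 shift mm [  26.5 -207.3   -6.5] rot [ 0.12  0.26 -0.01]
```

View pics/sc2.png

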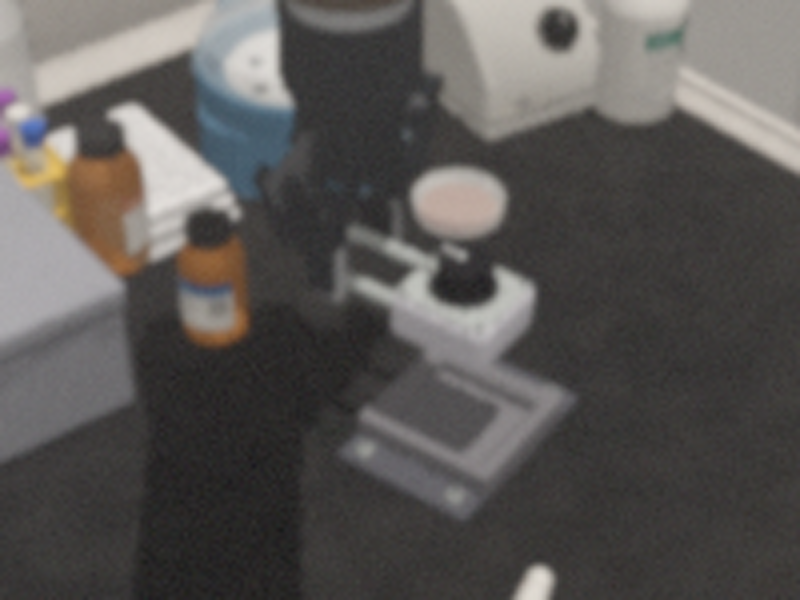

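The scene view shows the lock level and open, hanging by its shackle at (450,290), with the nest empty. Next I'll carry it to the staple.

Request:
carry_out([
  [0.3,-0.008,-0.002,0,0,0,0],
  [0.3,-0.018,-0.0045,0,0,0,0],
  [0.3,-0.024,-0.006,0,0,0,0],
  [0.3,-0.022,-0.015,0,0,0,0],
  [0.3,-0.017,-0.033,0,0,0,0],
  [0.3,-0.012,-0.053,0,0,0,0],
  [0.3,-0.007,-0.073,0,0,0,0],
  [0.3,-0.002,-0.093,0,0,0,0],
  [0.3,0.003,-0.113,0,0,0,0],
  [0.3,0.008,-0.13,0,0,0,0],
])

```text
time: 29.15
tcp_pos: [0.5332, 0.104, 0.0792]
orientation: [0.001, 0.992, 0.124, -0.002]
wrist_force: [0.9, 0.1, -2.0]
grip_width: 0.473
finger_force: 111.3
```

Request:
carry_out([
  [0.3,0.005,-0.018,0,0,0,0],
  [0.3,0.01,-0.036,0,0,0,0],
  [0.3,0.015,-0.053,0,0,0,0],
  [0.3,0.018,-0.067,0.002,0,0,0],
  [0.3,0.02,-0.075,0.008,0,0,0],
  [0.3,0.02,-0.075,0.015,0,0,0],
  [0.3,0.02,-0.075,0.022,0,0,0],
  [0.3,0.02,-0.075,0.025,0,0,0],
  [0.3,0.02,-0.075,0.025,0,0,0],
  [0.3,0.02,-0.075,0.025,0,0,0],
])

```text
time: 30.15
tcp_pos: [0.5344, 0.1782, 0.054]
orientation: [0.002, 0.992, 0.123, -0.002]
wrist_force: [0.1, -0.3, -3.7]
grip_width: 0.468
finger_force: 111.3
```

```bash
python3 - <<'E'
from h import *
o,p,r=st();print(p,np.round(o["qpos"],3),o["wrist_force"],o["finger_force"])
for c in("wrist","top","scene"):
  s=arm.snapshot(c); 
  for t in["padlock","shackle_grip","shackle_tip","hasp_eye","timer","petri","vial"]:
    for d in arm.place_of(t,c)[:1]: print(c,t,np.round(d["xyz"],4),round(d["confidence"],2))
  if c=="wrist": save(s,"w5")
E
```

```text
[0.53443277 0.17818311 0.0539562 ] [-0.916  0.674  0.72   1.92  -0.617  0.786 -1.173] [ 0.12694927 -0.31817401 -3.67187396] 111.33283764123917
wrist padlock [0.4668 0.1579 0.0498] 0.76
wrist shackle_tip [0.561  0.1867 0.0701] 0.76
wrist hasp_eye [0.6099 0.1897 0.0483] 0.57
wrist timer [0.6062 0.1887 0.0495] 0.7
wrist vial [0.5584 0.1838 0.0668] 0.5
top padlock [0.4652 0.1623 0.0516] 0.95
top shackle_grip [0.435  0.2116 0.0008] 0.54
top timer [0.4361 0.2098 0.0006] 0.86
top petri [ 0.6396 -0.1849  0.0016] 0.89
top vial [6.513e-01 1.250e-02 6.000e-04] 0.59
scene padlock [0.4644 0.1602 0.0472] 0.65
scene shackle_grip [0.5292 0.1781 0.0686] 0.45
scene shackle_tip [0.467  0.1598 0.0879] 0.64
scene hasp_eye [0.6134 0.1901 0.0493] 0.83
scene timer [0.4342 0.2083 0.0026] 0.88
scene vial [0.649  0.0128 0.0023] 0.73
```

View pics/w5.png

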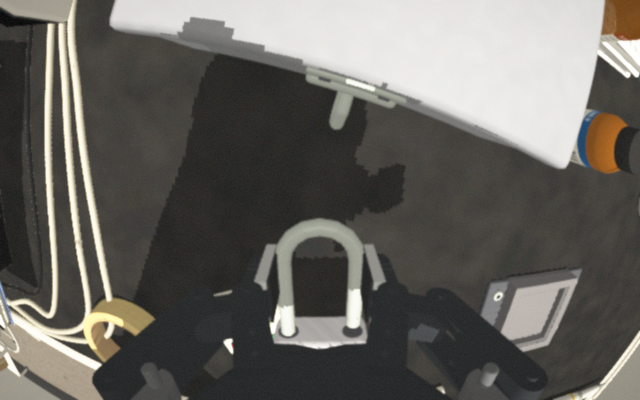

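The bow (320,225) hangs about 53 mm in front of the staple (340,120) and touches nothing. The shackle is about 13 mm out and the bystanders haven't moved, so I'm handing in.

```bash
python3 -c "
from plant import arm
print(arm.job_done())"
```

```text
the job is handed in; nothing more can be done
None
```

I handed the job in with the padlock dialled open and held level by its shackle, the bow about 5 cm in front of the staple and the other things unmoved; no verdict came back. During the clockwise turn the arm ran against its joint limits (readings 0.002–0.003 rad past two ranges) and the fingers came off the knob, but the dial still ended at 3 o'clock and the shackle released.

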